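# Seat the sharpening stone in its bench holder

## Task

First push the sharpening stone across the bench until its long side lies flush against the aluminium fence, between the blue fixed stop and the red sliding jaw; then push the red jaw along the fence until the stone is trapped snugly between jaw and blue stop, still flush with the fence. Do it all by gently pushing with the fingers: do not grip or lift the stone or the jaw, leave the other things on the bench where they are, and finish with the hand clear.

Things in the scene. Friction and masses are not known exactly. Their poses are not given: they have to be found in the camera images.
- stone: Loose two-layer sharpening stone, grey below, orange-brown on top: 50 mm (its x) by 150 mm (its y) by 25 mm high, about 0.4 kg. Origin: centre of its underside. It starts in front of the fence (robot's side), within 0.35 rad of parallel to it and abreast of the gap between blue stop and red jaw: a push square to the fence takes it in between them.
- holder: Stone holder screwed to the bench; place and yaw vary. Origin: on the bench, at the foot of the fence's front face. Its y runs along the fence, its -x from the front face towards the robot. Fence: aluminium bar 30 mm high, 30 mm thick (x 0 to 30 mm), y from -210 to 150 mm. With the stone seated, the stone's origin is at x = -25, y = 50 mm here.
- stop_face (a point): Middle of the blue fixed stop's face that looks to the stone, at y = 125 mm, x = -28 mm in the holder's frame, 20 mm above the bench; axes as the holder's. The stop is a block 40 mm high, 25 mm thick along y, standing out 56 mm in front of the fence.
- jaw (a joint): Position of the red sliding jaw along the holder's y, in m: 0 = fully open, grows towards the blue stop, at most 0.15. Its face towards the stone is at holder y = -155 mm + this value; 0.130 means it touches a stone seated against the blue stop. It starts between 0 and 0.05, slides with about 2.5 N of friction and stays where it is left.
- jaw_push (a point): Middle of the red jaw's outer face (away from the stone), 25 mm above the bench, 29 mm in front of the fence; push here along the holder's +y. The jaw is a block 24 mm thick along y, standing out 56 mm in front of the fence, 2 to 45 mm above the bench; it reaches over the fence, with a black knob there up to 57 mm high. Axes as the holder's.
- pad_a: Black ribbed plastic bench pad, 50 x 34 x 32 mm high, left front of the holder; leave alone. Origin: centre of its underside.
- pad_b: Another such pad, 50 x 34 x 32 mm, behind the fence; leave alone. Origin: centre of its underside.
- screwdriver: Screwdriver with red handle lying on the bench, right and near the robot; leave alone. Origin: on the bench beneath it.
- cup: White cup, 72 mm wide, 90 mm high, to the right; leave alone. Origin: centre of its underside.
- oil: Clear bottle with black cap, 44 mm wide, 120 mm high, to the left; leave alone. Origin: centre of its underside.
- brush: Flat brush, wooden handle and grey head, lying left and near the robot; leave alone. Origin: on the bench beneath it.
- block: Cork block, 90 x 45 x 30 mm, beyond the holder on the left; leave alone. Origin: centre of its underside.
Things that resemble listed ones, but are neither listed nor needed, are in the scene too. What is shaped like the stone but purple or turquoise is not meant.

How it is judged:
By the outcome, as a careful person would: the job done as asked, in the order asked, and still so for the second after the job is handed in, with the robot touching nothing.
It also fails if it takes over 48 s, if anything falls off the work surface, if the arm or the gripper's body presses on something with over 40 N, if the wrist force passes 120 N, or if a joint passes its speed limit or range.

## Robot

A 7-joint arm with a two-finger parallel gripper is mounted at the origin on the work surface. World frame = base frame: x ahead of the robot, y to its left, z up, the work surface at z = 0. Lengths are in mm, angles in degrees, forces in N, time in s.
With the tool pointing down it reaches from about 425 to 1025 mm from the base axis. Payload 9.4 kg.
Tool frame: the origin (TCP) lies on the mounting face of the last link; the fingertips stand 173 mm ahead of it and the grasp point (between the pads) lies 155 mm ahead of it; z points along the fingers, y is the direction in which the jaws open and shut (so a half turn about z gives the same grasp; the last joint's range is limited). The gripper opens to 85 mm and grips with 20 to 120 N. Pads are 22 mm wide; open, the fingers measure 114 mm over their backs; the gripper's body (76 mm by 85 mm) begins 54 mm behind the grasp point. The pads swing forward as they close: fully open they stand 13 mm farther back than shut.
Start: joints at [61.209, 34.337, -0.143, 91.639, 0.103, 54.024, -4.572], TCP at [299.459, -660.264, 404.675] pointing down, gripper open.
Joint ranges: [-147.43, 147.43], [-19.82, 112.94], [-74.19, 73.91], [6.32, 146.72], [-59.91, 239.91], [6.04, 106.73], [-150.56, 150.56]. Speed limits (degrees/s): [127.2, 127.2, 172.46, 172.46, 180, 180, 180].

## Interface

Orientations are given as [roll, pitch, yaw] about the fixed x, y, z axes, in that order (R = Rz(yaw) Ry(pitch) Rx(roll)).
In Python, from workcell import r, get_image gives the robot as it stands.
- The arm moves only by the tool play_rows, never from a script. Its argument "motion" is a list of rows, each a list of 3 entries, a list of its own where there are three numbers: the shift along the tool's x, y, z in m, then the turn about the tool's z in degrees, then the opening, from 0 (shut) to 1 (fully open). A call has 1 to 10 rows; each row is the pose to reach, as a shift and turn from the pose measured when the call began, along the tool's axes at that moment; what a row does not reach only later rows make up. A row lasts 1/10 s, in which the tool goes at most 50 mm and 8.59 degrees, less where a joint would pass 70% of its speed; a pose out of reach is approached as far as the arm can. A call with a gripper value outside its range is refused whole. The fingers move at their own pace and stop on an object; the grip force is fixed at half the most. Time passes only in rows, so rows that repeat a pose let the fingers close. It gives the time, the measured TCP pose, the force and the opening at its end, in the units of the state.
- r.state(): the state, without advancing time (a new reading comes with each control period).
- get_image(name): name is "side" or "top"; returns a dict with "frame" (480x640x3 uint8, red, green, blue), "fx", "fy", "cx", "cy" (pixels), "distortion" ([k1, k2, p1, p2, k3] as OpenCV has them; the pictures are not rectified), "rvec" (rotation vector, rad) and "tvec" (3), from world to camera coordinates, as OpenCV has them. Camera axes: x right, y down, z forward; pixel columns grow to the right and rows downward; lengths in mm; the calibration is good to about 2 mm. A picture is of the moment at which its call begins. There is no depth.
- r.hand_in(): hands the job in, once; it reports no verdict.
The state is a dict: "t": time; "joints": joint angles; "joint_velocities": joint speeds; "joint_efforts": joint torques, N m; "ee_pos": TCP position; "tcp_rot": TCP orientation; "force": force on the tool from outside, world axes, zero at the start; "moment": the same for the moment, N m; "grip_width": finger opening in mm.
Only numpy, scipy, OpenCV 4.12 (cv2) and the standard library are available. Lean on these libraries where they do the work, as an engineer would, in place of code of your own. Each camera call takes 0.05 s, during which the arm holds its last target.

## Working session

There is one attempt and no reset: what is moved stays moved. The work goes in short steps, Python scripts to look and compute and a tool call to move; the robot and the scene stay as the last step left them, time stands still between calls to the robot, and variables do not carry over. Pictures are saved under pics/ and viewed, and the job is handed in when it is done.

Besides the shell and the picture viewer there is one more tool, called after ">>>" as a command line: name --argument value ..., lists and objects as JSON in quotes. play_rows: Moves the arm, as the interface text tells. Its arguments: {"type":"object","properties":{"motion":{"type":"array","items":{"type":"array"}}},"required":["motion"]}

```bash
mkdir -p pics; ls
python3 - <<'E'
from workcell import r,get_image
import cv2,numpy as np
print(r.state())
for n in ("side","top"):
    d=get_image(n); cv2.imwrite(f"pics/{n}0.png",d["frame"][:,:,::-1])
    print({k:v for k,v in d.items() if k!="frame"})
    R=cv2.Rodrigues(np.array(d["rvec"],float))[0]; print(-R.T@np.array(d["tvec"]).ravel(), R[2])
E
```

```text
pics
{'t': 0.0, 'joints': array([61.20877771, 34.38744906, -0.14583531, 91.68158839,  0.1037409 ,
       54.02493536, -4.57251113]), 'joint_velocities': array([-0.00261845, -0.02074639, -0.02246483,  0.12771206, -0.04925881,
        0.01289982, -0.02210265]), 'joint_efforts': array([-9.71860172e-04, -7.76448441e+01,  1.56445887e+00, -2.58009303e+01,
        1.23082503e-02,  9.09635040e-03, -2.27093454e-05]), 'ee_pos': array([ 299.38416603, -660.0731594 ,  403.77564204]), 'tcp_rot': array([-1.79906574e+02,  8.96552847e-03,  2.44001444e+01]), 'force': array([0.28387999, 0.14398951, 0.98340041]), 'moment': array([-0.0178066 , -0.00994685,  0.04706027]), 'grip_width': 85.37080194471993}
{'fx': 485.9756596374413, 'fy': 485.9756596374413, 'cx': 322.7649145229854, 'cy': 236.5227357586257, 'distortion': array([0.01633637, 0.        , 0.        , 0.        , 0.        ]), 'rvec': array([ 0.3198236 , -2.67428287,  1.41153557]), 'tvec': array([ 510.80868288,   92.34670146, 1132.87728415])}
[299.08603655 978.15336298 711.77798924] [ 0.18588551 -0.80383691 -0.56506   ]
{'fx': 616.3886562280235, 'fy': 616.3886562280235, 'cx': 297.3680374340765, 'cy': 231.48525935744948, 'distortion': array([-0.20958959,  0.        ,  0.        ,  0.        ,  0.        ]), 'rvec': array([ 2.19904195, -2.18803357,  0.05262347]), 'tvec': array([  20.36164411,  485.58362099, 1606.80911546])}
[ 402.02079302   16.76540991 1629.76678885] [ 0.0515352   0.00372546 -0.99866423]
```

View pics/top0.png

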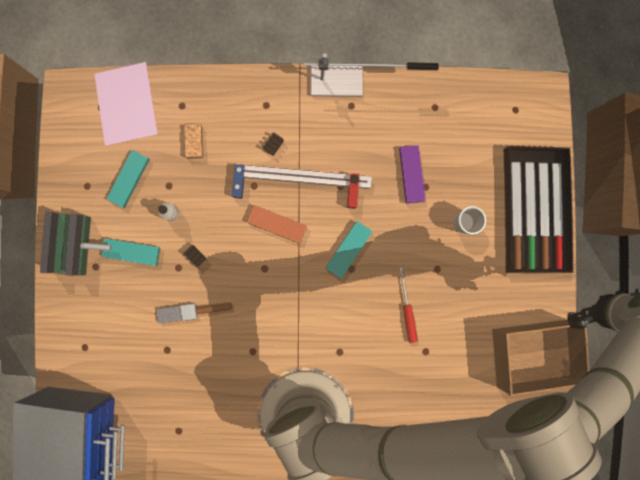

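View pics/side0.png

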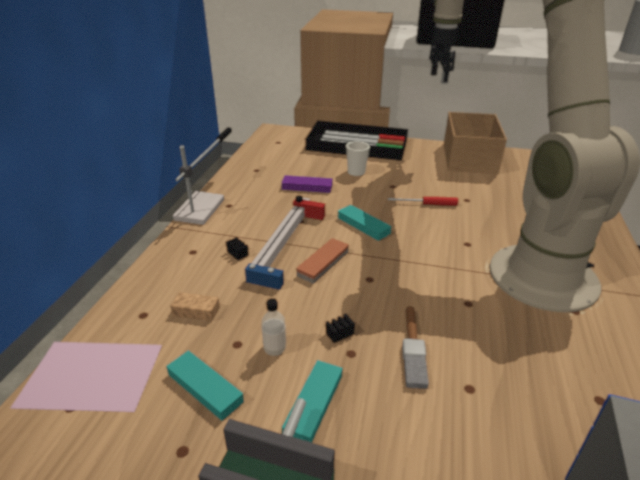

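The top view shows one orange-brown block at (277,223). The look-alikes are turquoise at (350,250), (130,252) and (128,180), and purple at (412,174). Only the orange-brown block fits the description. The blue stop is at (238,181) and the red jaw at (354,191). Next I'll take an enlarged crop and measure.

```bash
cat > h.py <<'E'
import cv2,numpy as np
from workcell import r,get_image
def cam(d):
    K=np.array([[d["fx"],0,d["cx"]],[0,d["fy"],d["cy"]],[0,0,1]]); R=cv2.Rodrigues(np.array(d["rvec"],float))[0]
    return K,np.array(d["distortion"],float),R,np.array(d["tvec"],float).ravel()
def plane(d,uv,z):
    K,D,R,t=cam(d); p=cv2.undistortPoints(np.array(uv,float).reshape(-1,1,2),K,D).reshape(-1,2)
    ray=np.c_[p,np.ones(len(p))]@R; C=-R.T@t
    return (C+ray*((z-C[2])/ray[:,2])[:,None])[:,:2]
def proj(d,P):
    K,D,R,t=cam(d); return cv2.projectPoints(np.array(P,float).reshape(-1,1,3),np.array(d["rvec"],float),t,K,D)[0].reshape(-1,2)
def hsv(d): return cv2.cvtColor(d["frame"],cv2.COLOR_RGB2HSV)
def mask(d,lo,hi,roi):
    m=cv2.inRange(hsv(d),np.array(lo),np.array(hi)); o=np.zeros_like(m); x0,y0,x1,y1=roi; o[y0:y1,x0:x1]=m[y0:y1,x0:x1]; return o
def big(m):
    c=cv2.findContours(m,cv2.RETR_EXTERNAL,cv2.CHAIN_APPROX_NONE)[0]; return max(c,key=cv2.contourArea)
def topface(d,c,z):
    w=plane(d,c.reshape(-1,2),z).astype(np.float32); return cv2.minAreaRect(w)
E
python3 - <<'E'
from h import *
d=get_image("top"); s=get_image("side")
f=d["frame"][150:300,210:410,::-1]; a=cv2.resize(f,None,fx=4,fy=4,interpolation=cv2.INTER_CUBIC); cv2.imwrite("pics/crop_t.png",a)
f=s["frame"][180:360,220:420,::-1]; cv2.imwrite("pics/crop_s.png",cv2.resize(f,None,fx=3.3,fy=3.3,interpolation=cv2.INTER_CUBIC))
H=hsv(d)
for u,v in [(277,223),(260,215),(295,232),(238,172),(238,190),(353,200),(353,180),(300,178),(270,200),(350,250)]: print(u,v,H[v,u])
E
```

```text
277 223 [  9 150 200]
260 215 [  9 149 203]
295 232 [  9 151 198]
238 172 [122  25 130]
238 190 [113  80 121]
353 200 [  3 182 191]
353 180 [12 79 74]
300 178 [ 15  34 231]
270 200 [ 14 121 219]
350 250 [ 81 101 121]
```

View pics/crop_t.png

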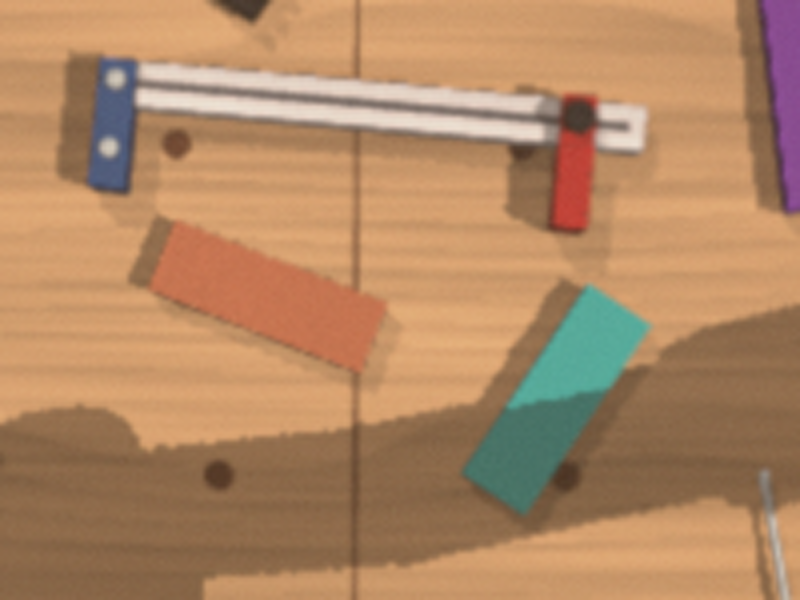

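View pics/crop_s.png

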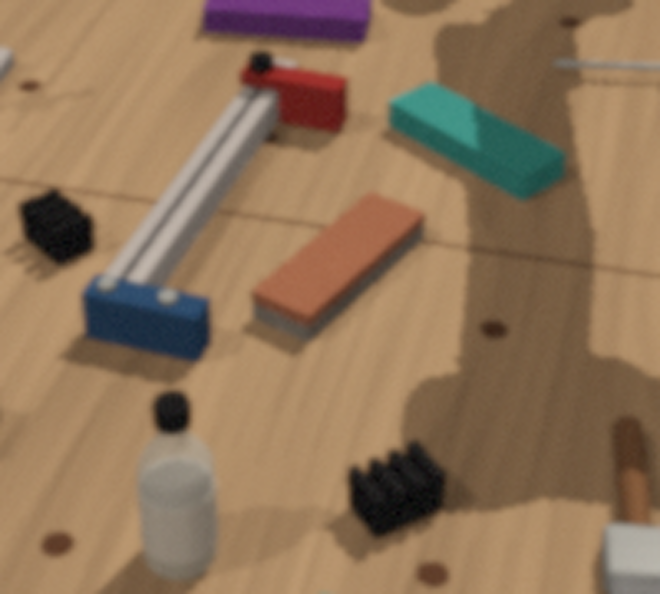

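The crops show the grey-and-orange-brown stone at crop (265,295), which is full-image (277,223). The blue stop, fence, red jaw and black knob are all clear. Now I'll measure poses.

```bash
cat > m.py <<'E'
from h import *
def edges(w): # principal direction
    return cv2.fitLine(w.astype(np.float32),cv2.DIST_HUBER,0,.01,.01).ravel()
def stone(d):
    c=big(mask(d,(5,130,120),(11,190,240),(220,140,345,270)))
    rc=topface(d,c,25); b=cv2.boxPoints(rc); return rc,b,c
def red(d):
    m=mask(d,(0,140,90),(6,255,255),(225,150,380,230))|mask(d,(174,140,90),(180,255,255),(225,150,380,230)); c=big(m); return topface(d,c,45),c
def yawlong(b):
    e=[b[1]-b[0],b[2]-b[1]]; e=max(e,key=np.linalg.norm); e=e*(1 if e[1]>0 else -1); return np.degrees(np.arctan2(-e[0],e[1]))
E
python3 - <<'E'
from m import *
d=get_image("top"); s=get_image("side")
rc,b,c=stone(d); print("stone",rc,"yaw",yawlong(b)); print(cv2.boundingRect(c))
rr,c=red(d); print("red",rr,yawlong(cv2.boxPoints(rr))); print(cv2.boxPoints(rr))
bl=big(mask(d,(105,90,60),(125,255,200),(222,155,255,205))); t=topface(d,bl,40); print("blue",t); print(cv2.boxPoints(t))
m=mask(d,(0,0,170),(180,55,255),(240,160,378,195)); m=cv2.morphologyEx(m,cv2.MORPH_CLOSE,np.ones((5,5)))
f=big(m);t=topface(d,f,30);print("fence",t,yawlong(cv2.boxPoints(t)));print(cv2.boxPoints(t))
# front edge (max v per column) line
pts=[]
for u in list(range(252,340)):
    v=np.where(m[:,u])[0]
    if len(v): pts.append((u,v.max()+.5))
w=plane(d,pts,30); vx,vy,x,y=edges(w); print("front edge",vx,vy,x,y, np.degrees(np.arctan2(-vx*np.sign(vy),abs(vy))))
# side view: stone corners
ms=mask(s,(3,110,90),(12,200,255),(280,225,360,290)); c=big(ms); t=topface(s,c,25);print("stone side",t,yawlong(cv2.boxPoints(t)))
E
```

```text
stone ((505.1309814453125, 77.90815734863281), (150.51792907714844, 50.321407318115234), 68.85809326171875) yaw -21.141893
(247, 205, 60, 38)
red ((580.785400390625, -120.08680725097656), (23.481189727783203, 66.47076416015625), 84.16312408447266) 84.16311
[[ 546.5284  -128.3866 ]
 [ 612.6545  -135.14645]
 [ 615.0424  -111.78702]
 [ 548.9163  -105.02716]]
blue ((653.7196655273438, 168.6313018798828), (3.7421534061431885, 1.8462103605270386), 45.19097137451172)
[[651.74615 167.9544 ]
 [653.05597 166.65329]
 [655.6932  169.3082 ]
 [654.38336 170.60931]]
fence ((632.9133911132812, 34.92535400390625), (280.4205017089844, 28.843393325805664), 85.19282531738281) -4.80718
[[ 606.7924   -103.583115]
 [ 635.53436  -106.00026 ]
 [ 659.03436   173.43382 ]
 [ 630.2924    175.85097 ]]
front edge 0.085462816 0.99634135 618.1205 31.501444 -4.902639
stone side ((505.6156311035156, 83.16683197021484), (157.30133056640625, 55.215850830078125), 68.45016479492188) -21.549837
```

Run:
```python
from m import *
d=get_image("top"); s=get_image("side")
ey=np.array([0.0855,0.9963]); ex=np.array([ey[1],-ey[0]])
for lo in [(100,40,60),(100,60,60),(100,75,60)]:
    bl=big(mask(d,lo,(130,255,230),(222,155,255,205))); t=topface(d,bl,40); print("blue",t)
B=cv2.boxPoints(t); print(B)
p=plane(d,[(244.25,165),(242.5,197.5)],40); q=plane(d,[(371.2,176.2),(370.2,188)],30)
o=np.array([618.1,31.5])
f=lambda P:np.c_[(P-o)@ex,(P-o)@ey]
print("blue face",f(p),"fence end",f(q)); print("bluebox",f(B))
rr,c=red(d); print("red",f(cv2.boxPoints(rr)))
# side: blue/red contour
H=hsv(s)
print("stone",f(stone(d)[1]))
m=mask(s,(0,150,90),(6,255,255),(285,190,335,225));c=big(m);print(cv2.boundingRect(c))
```

```text
blue ((616.3411865234375, 178.33445739746094), (23.962329864501953, 82.82847595214844), 85.10169219970703)
blue ((615.9295654296875, 178.20843505859375), (22.046308517456055, 81.50170135498047), 85.64068603515625)
blue ((615.3507690429688, 177.90110778808594), (20.533327102661133, 79.54156494140625), 84.80412292480469)
[[574.81366 171.27832]
 [654.0284  164.07495]
 [655.8879  184.5239 ]
 [576.67316 191.72726]]
blue face [[ 27.6132095  133.48122196]
 [-57.66999844 129.66661616]] fence end [[  29.79051257 -199.81299137]
 [  -1.52956732 -199.69684432]]
bluebox [[-55.07722726 135.56015843]
 [ 24.46028801 135.15630046]
 [ 24.56452022 155.68857046]
 [-54.97299505 156.09242843]]
red [[ -57.75525176 -165.17270653]
 [   8.77472733 -166.90060805]
 [   9.38505512 -143.40019813]
 [ -57.14492398 -141.67229661]]
stone [[-161.72468482  -28.63632948]
 [-113.42449539  -42.71280663]
 [ -71.31180324  101.78729789]
 [-119.61202178  115.86375722]]
(294, 200, 31, 20)
```

Run:
```python
from m import *
d=get_image("top")
print("bottle cap",plane(d,[(165,207)],118),"cup",plane(d,[(472,218)],88),"pad_a",plane(d,[(195,256)],32),"turq",plane(d,[(357,221),(372,230),(326,268)],25),"brush",plane(d,[(232,307)],10))
O=np.array([618.9,40.5]); ey=np.array([0.0855,0.9963]); ex=np.array([ey[1],-ey[0]])
for h in [(-190,27),(-61,27),(-29,-215),(-25,50)]: print(h,O+h[0]*ex+h[1]*ey)
```

```text
bottle cap [[539.4164384  352.07880422]] cup [[ 518.20587648 -422.56564506]] pad_a [[419.14005329 289.36251795]] turq [[ 513.04313301 -132.96734846]
 [ 489.68310642 -172.33685424]
 [ 390.07481329  -52.22539767]] brush [[285.87024093 193.72963712]]
(-190, 27) [431.9115  83.6451]
(-61, 27) [560.4342  72.6156]
(-29, -215) [ 571.6248 -171.225 ]
(-25, 50) [598.2675  92.4525]
```

>>> play_rows --motion '[[[0.044,-0.025,0],3,1],[[0.088,-0.05,0],6,1],[[0.132,-0.075,0],9,1],[[0.176,-0.1,0],12,1],[[0.22,-0.125,0],15,1],[[0.264,-0.15,0],18,1],[[0.308,-0.175,0],21,1],[[0.352,-0.2,0],24,1],[[0.396,-0.225,0],27,1],[[0.44,-0.25,0],29.3,1]]'

```text
t: 1.45
ee_pos: [594.3, -253.9, 404.9]
tcp_rot: [180.0, -0.0, -5.0]
force: [0.3, -0.2, 0.4]
grip_width: 85.5
```

>>> play_rows --motion '[[[-0.019,-0.032,0.015],0,1],[[-0.038,-0.064,0.03],0,1],[[-0.057,-0.097,0.045],0,1],[[-0.076,-0.129,0.06],0,1],[[-0.095,-0.161,0.075],0,1],[[-0.114,-0.193,0.09],0,1],[[-0.133,-0.225,0.105],0,1],[[-0.152,-0.257,0.12],0,1],[[-0.172,-0.29,0.14],0,1],[[-0.191,-0.322,0.155],0,1]]'

```text
t: 2.45
ee_pos: [431.7, 84.8, 249.3]
tcp_rot: [-180.0, -0.1, -5.0]
force: [-0.2, 1.1, 0.4]
grip_width: 85.4
```

Now I'll lower to about z = 178 and check with both cameras.

>>> play_rows --motion '[[[0,0,0.02],0,1],[[0,0,0.04],0,1],[[0,0,0.055],0,1],[[0,0,0.065],0,1],[[0,0,0.071],0,1],[[0,0,0.071],0,1]]'

```text
t: 3.05
ee_pos: [437.3, 86.0, 182.6]
tcp_rot: [179.9, 0.4, -4.6]
force: [2.2, 5.4, -0.1]
grip_width: 85.0
```

Run:
```python
from m import *
d=get_image("top"); s=get_image("side"); print(r.state()["joints"])
cv2.imwrite("pics/t1.png",cv2.resize(d["frame"][140:340,160:430,::-1],None,fx=2.9,fy=2.9))
cv2.imwrite("pics/s1.png",cv2.resize(s["frame"][180:360,220:460,::-1],None,fx=3.3,fy=3.3))
```

```text
[-23.91044434  40.83884491   8.0698252  136.81639537 -59.6609668
   6.09910425 -52.84055895]
```

View pics/s1.png

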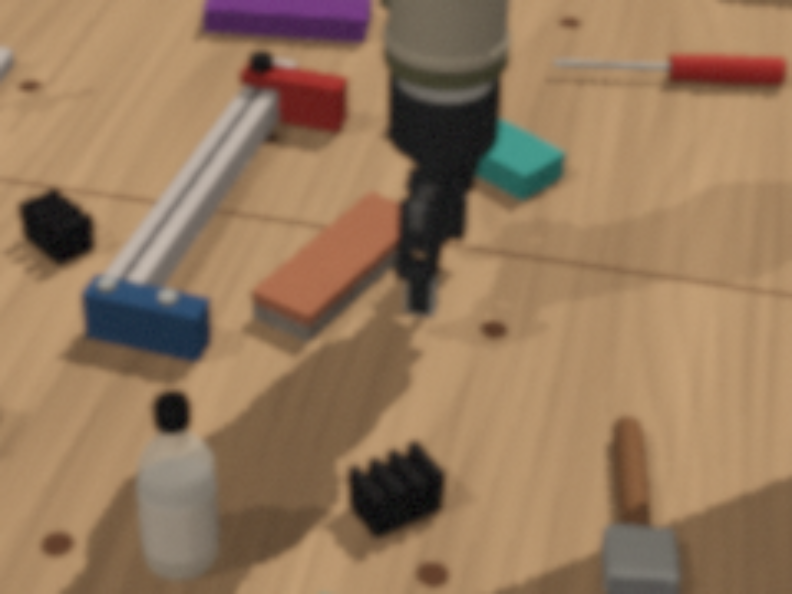

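View pics/t1.png

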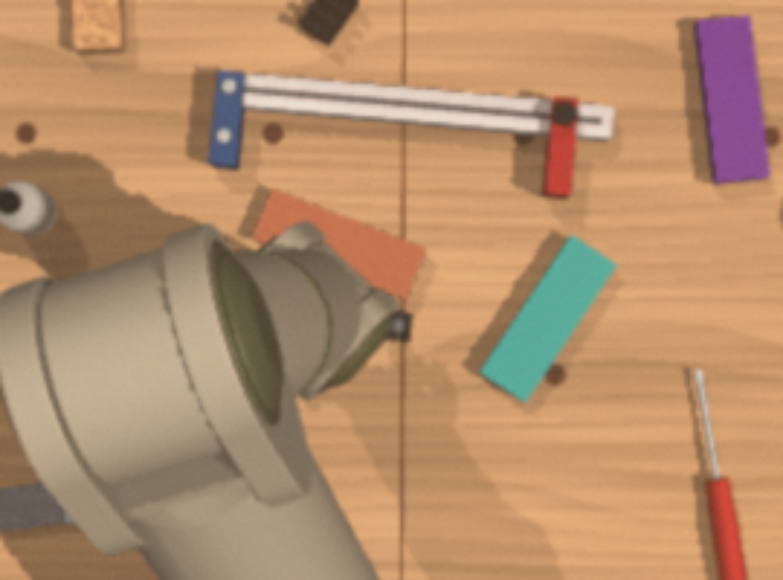

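Run:
```python
from m import *
s=get_image("side")
for z in (0,5,10,15,20,25): print(z,plane(s,[(347.3,274.5)],z), proj(s,[[442,136,z]]))
print(r.state()["force"],r.state()["ee_pos"],r.state()["joints"])
```

```text
0 [[441.66019521 103.87991216]] [[344.46224618 283.10419253]]
5 [[440.65865989 110.0213879 ]] [[344.537236   281.40508292]]
10 [[439.65712458 116.16286364]] [[344.61261822 279.69729906]]
15 [[438.65558926 122.30433939]] [[344.68839601 277.98077227]]
20 [[437.65405395 128.44581513]] [[344.7645726  276.25543311]]
25 [[436.65251863 134.58729087]] [[344.84115124 274.52121141]]
[ 0.42658414 -0.90274431 -0.11380491] [437.07622823  86.06939634 182.62564742] [-23.88204025  40.78694828   8.03471052 136.83638331 -59.86805672
   6.10360386 -53.29393057]
```

>>> play_rows --motion '[[[0.004,0,0.002],0,1],[[0.008,0,0.006],0,1],[[0.008,0,0.01],0,1],[[0.008,0,0.01],0,1]]'

```text
t: 3.6
ee_pos: [446.6, 85.5, 173.4]
tcp_rot: [179.9, 0.5, -5.4]
force: [-0.8, -0.5, 0.1]
grip_width: 85.6
```

Run:
```python
from m import *
s=r.state();print(s["joints"],s["tcp_rot"])
```

```text
[-23.25186487  42.01119458   7.78775027 135.71009395 -59.88678005
   6.09265537 -53.05367207] [179.85758205   0.50491582  -5.3982601 ]
```

>>> play_rows --motion '[[[0.007,0,0],0,1],[[0.014,0,0.001],-0.5,1],[[0.021,0,0.002],-0.5,1],[[0.028,0,0.002],-0.5,1],[[0.035,0,0.002],-0.5,1],[[0.042,0,0.002],-0.5,1],[[0.049,0,0.002],-0.5,1],[[0.056,0,0.002],-0.5,1],[[0.063,0,0.002],-0.5,1],[[0.07,0,0.002],-0.5,1]]'

```text
t: 4.6
ee_pos: [516.3, 79.2, 170.8]
tcp_rot: [179.9, 0.6, -4.8]
force: [-5.3, -0.5, 4.4]
grip_width: 85.5
```

Run:
```python
from m import *
d=get_image("top"); s=get_image("side"); print(r.state()["joints"])
cv2.imwrite("pics/t2.png",cv2.resize(d["frame"][140:340,160:430,::-1],None,fx=2.9,fy=2.9))
cv2.imwrite("pics/s2.png",cv2.resize(s["frame"][180:360,220:460,::-1],None,fx=3.3,fy=3.3))
```

```text
[-27.65552587  44.83847458  19.14747998 127.31811038 -54.04779406
  16.60441848 -55.69727751]
```

View pics/s2.png

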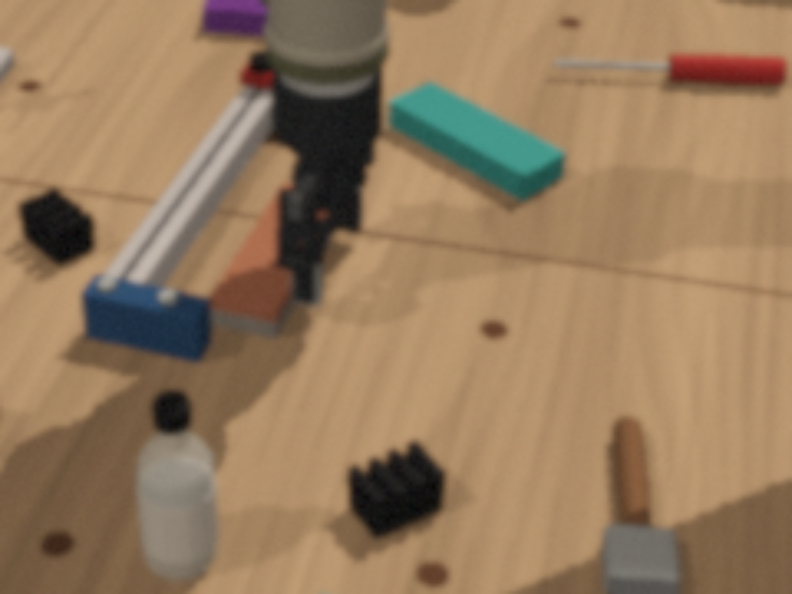

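View pics/t2.png

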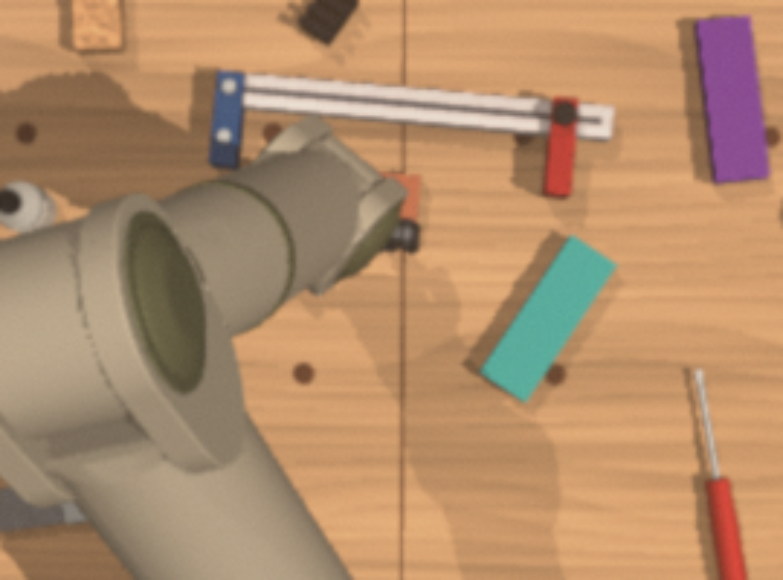

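Run:
```python
from m import *
d=get_image("top"); s=get_image("side")
O=np.array([618.9,40.5]); ey=np.array([0.0855,0.9963]); ex=np.array([ey[1],-ey[0]])
f=lambda P:np.c_[(P-O)@ex,(P-O)@ey]
c=big(mask(d,(5,120,80),(11,200,240),(290,195,312,225))).reshape(-1,2); w=f(plane(d,c,25)); print(w.min(0),w.max(0))
for z in (25,): print(f(plane(s,[(220+x/3.3,180+y/3.3) for x,y in [(212,303),(278,322),(275,200)]],25)))
```

```text
[-88.03922438 -41.07158833] [-46.7024396   -4.84866181]
[[ -52.15581491  115.06917101]
 [-101.89787962  119.69405769]
 [ -50.40944676  -14.6389785 ]]
```

>>> play_rows --motion '[[[0.006,0,0],0,1],[[0.012,0,0],0,1],[[0.018,0,0],0,1],[[0.024,0,0],0,1],[[0.029,0,0],0,1],[[0.033,0,0],0,1],[[0.036,0,0],0,1],[[0.038,0,0],0,1],[[0.04,0,0],0,1]]'

```text
t: 5.7
ee_pos: [556.8, 75.7, 170.5]
tcp_rot: [179.9, 0.4, -4.9]
force: [-4.7, 0.9, 3.7]
grip_width: 85.1
```

>>> play_rows --motion '[[[0.002,0,0],0,1],[[0.003,0,0],0,1],[[0.004,0,0],0,1]]'

```text
t: 6.0
ee_pos: [560.7, 75.3, 170.5]
tcp_rot: [179.9, 0.5, -4.9]
force: [-4.6, 0.2, 4.6]
grip_width: 85.5
```

>>> play_rows --motion '[[[0.001,0,0],0,1],[[0.002,0,0],0,1],[[0.003,0,0],0,1]]'

```text
t: 6.3
ee_pos: [563.6, 75.1, 170.4]
tcp_rot: [179.9, 0.5, -4.9]
force: [-4.6, 0.6, 4.6]
grip_width: 85.6
```

>>> play_rows --motion '[[[0.001,0,0],0,1],[[0.002,0,0],0,1],[[0.003,0,0],0,1]]'

```text
t: 6.6
ee_pos: [564.5, 74.8, 170.3]
tcp_rot: [179.9, 0.8, -4.8]
force: [-14.1, -0.4, 11.3]
grip_width: 85.3
```

Run:
```python
from m import *
d=get_image("top"); s=get_image("side"); print(r.state()["force"])
cv2.imwrite("pics/t3.png",cv2.resize(d["frame"][140:290,200:400,::-1],None,fx=4,fy=4,interpolation=2))
cv2.imwrite("pics/s3.png",cv2.resize(s["frame"][180:330,220:420,::-1],None,fx=4,fy=4,interpolation=2))
```

```text
[-11.88742598   0.04987258   9.21154106]
```

View pics/s3.png

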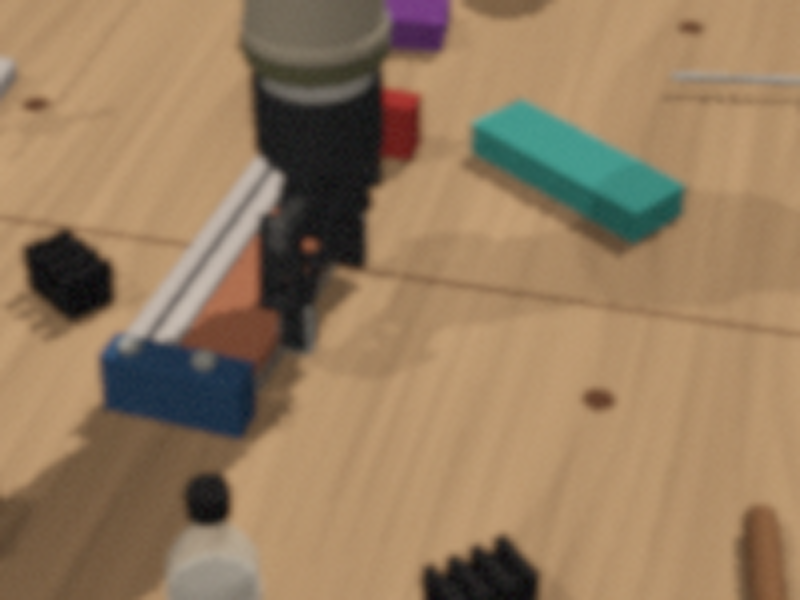

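View pics/t3.png

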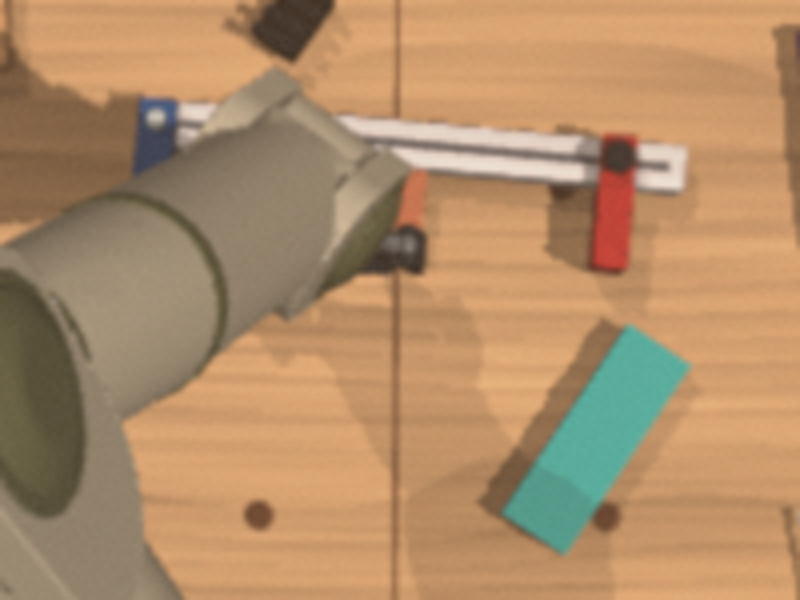

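Contact with the fence shows as a force rise to 14 N. I'll back off, raise the hand and shut the gripper.

>>> play_rows --motion '[[[-0.008,0,0],0,1],[[-0.025,0,0],0,1],[[-0.04,0,-0.01],0,1],[[-0.04,0,-0.05],0,1],[[-0.04,0.01,-0.09],0,0],[[-0.03,0.05,-0.1],0,0],[[-0.02,0.09,-0.1],0,0],[[-0.01,0.14,-0.1],0,0],[[0,0.19,-0.1],0,0],[[0.005,0.235,-0.1],0,0]]'

```text
t: 7.7
ee_pos: [552.1, -162.1, 270.9]
tcp_rot: [179.8, 0.6, -4.8]
force: [0.4, -0.3, 0.4]
grip_width: 0.1
```

```bash
cat > m2.py <<'E'
from m import *
O=np.array([618.9,40.5]); ey=np.array([0.0855,0.9963]); ex=np.array([ey[1],-ey[0]])
f=lambda P:np.c_[(np.atleast_2d(P)-O)@ex,(np.atleast_2d(P)-O)@ey]
def rep(tag):
    d=get_image("top"); s=get_image("side")
    rc,b,c=stone(d); print("stone yaw rel",yawlong(b)+4.9,rc[1]); print(f(b).round(1).tolist())
    rr,c=red(d); print("red",f(cv2.boxPoints(rr)).round(1).tolist())
    st=r.state(); print("tool",f(st["ee_pos"][:2]),st["ee_pos"],st["joints"].round(1))
    cv2.imwrite(f"pics/t{tag}.png",cv2.resize(d["frame"][140:290,220:420,::-1],None,fx=4,fy=4,interpolation=2))
    cv2.imwrite(f"pics/s{tag}.png",cv2.resize(s["frame"][180:330,220:420,::-1],None,fx=4,fy=4,interpolation=2))
E
python3 -c "
from m2 import *
rep('4')"
```

```text
stone yaw rel 0.17964315 (150.22377014160156, 48.727359771728516)
[[-50.7, -41.3], [-2.0, -41.2], [-2.5, 109.0], [-51.2, 108.9]]
red [[-8.4, -154.8], [4.4, -165.5], [10.2, -158.5], [-2.6, -147.8]]
tool [[ -49.95499929 -213.03609294]] [ 550.91007695 -167.49252687  271.72102146] [-10.7  39.2  33.6 118.9 -38.3  33.4 -45.3]
```

View pics/t4.png

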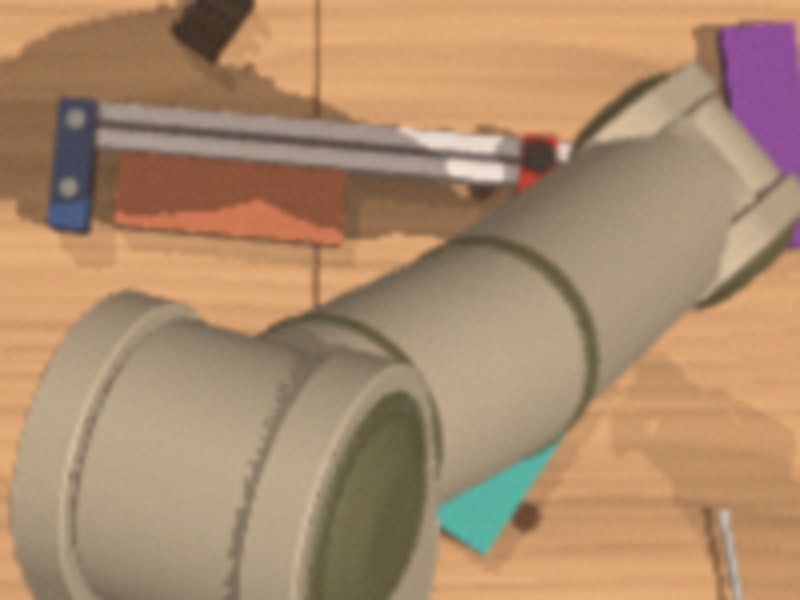

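View pics/s4.png

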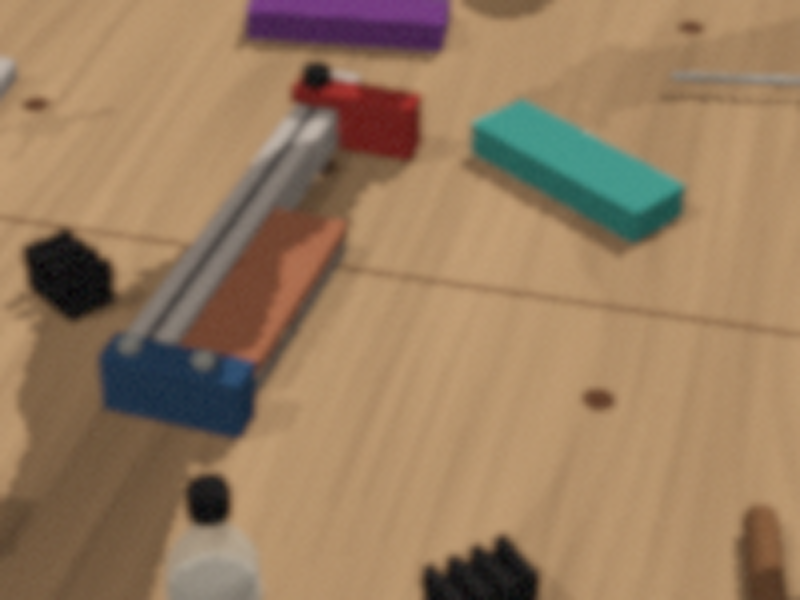

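>>> play_rows --motion '[[[0.01,0.005,0],0,0],[[0.021,0.009,0.005],0,0],[[0.021,0.009,0.035],0,0],[[0.021,0.009,0.065],0,0],[[0.021,0.009,0.084],0,0],[[0.021,0.009,0.084],0,0]]'

```text
t: 8.4
ee_pos: [570.7, -177.6, 184.9]
tcp_rot: [179.6, 0.6, -5.3]
force: [-0.9, 0.5, 0.6]
grip_width: 0.1
```

```bash
python3 -c "
from m2 import *
rep('5'); print(r.state()['force'],r.state()['tcp_rot'])"
```

```text
stone yaw rel 90.60636 (47.76191711425781, 48.00400924682617)
[[-50.3, 61.8], [-2.3, 62.3], [-2.8, 110.0], [-50.8, 109.5]]
red [[25.7, -154.6], [26.9, -167.6], [29.5, -167.3], [28.3, -154.4]]
tool [[ -29.00731497 -222.20085498]] [ 570.99819558 -178.41523708  187.43865536] [ -4.8  46.5  25.9 117.6 -44.3  26.2 -40.3]
[0.46763092 0.19376045 0.73897693] [179.56522748   0.48202172  -5.31475441]
```

View pics/s5.png

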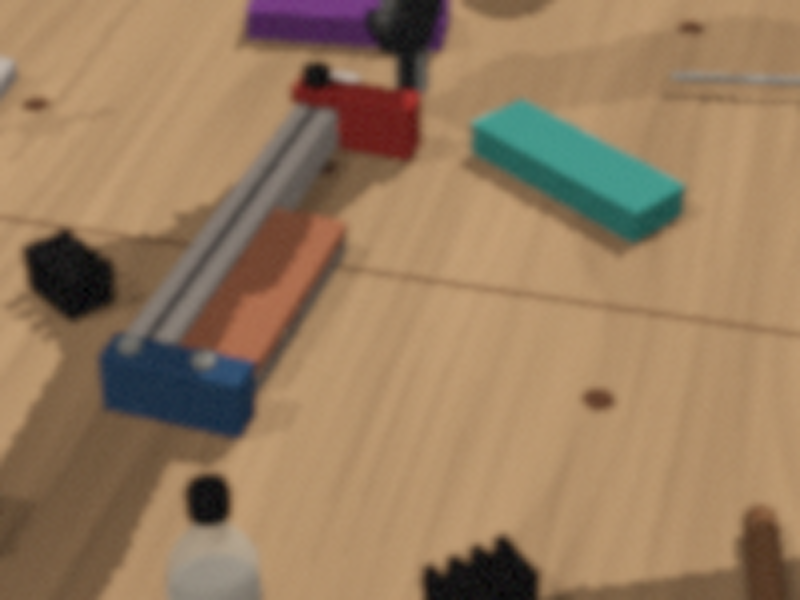

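>>> play_rows --motion '[[[0,-0.006,0],0,0],[[0,-0.012,0],-0.4,0],[[0,-0.018,0],-0.4,0],[[0,-0.024,0],-0.4,0],[[0,-0.03,0],-0.4,0],[[0,-0.035,0],-0.4,0],[[0,-0.04,0],-0.4,0],[[0,-0.045,0],-0.4,0],[[0,-0.05,0],-0.4,0],[[0,-0.055,0],-0.4,0]]'

```text
t: 9.5
ee_pos: [576.1, -123.5, 187.1]
tcp_rot: [179.6, 0.5, -4.9]
force: [-1.0, -2.4, 2.4]
grip_width: 0.2
```

```bash
python3 -c "
from m2 import *
rep('6')"
```

```text
stone yaw rel 0.033708096 (128.9044189453125, 13.562128067016602)
[[-15.9, -21.6], [-2.3, -21.6], [-2.4, 107.3], [-16.0, 107.3]]Traceback (most recent call last):
  File "<string>", line 3, in <module>
    rep('6')
    ~~~^^^^^
  File "m2.py", line 7, in rep
    rr,c=red(d); print("red",f(cv2.boxPoints(rr)).round(1).tolist())
         ~~~^^^
  File "m.py", line 8, in red
    m=mask(d,(0,140,90),(6,255,255),(225,150,380,230))|mask(d,(174,140,90),(180,255,255),(225,150,380,230)); c=big(m); return topface(d,c,45),c
                                                                                                               ~~~^^^
  File "h.py", line 16, in big
    c=cv2.findContours(m,cv2.RETR_EXTERNAL,cv2.CHAIN_APPROX_NONE)[0]; return max(c,key=cv2.contourArea)
                                                                             ~~~^^^^^^^^^^^^^^^^^^^^^^^
ValueError: max() iterable argument is empty
```

```bash
sed -i 's/^    rr,c=red(d); print(.*$/    try:\n        rr,c=red(d); print("red",f(cv2.boxPoints(rr)).round(1).tolist())\n    except ValueError: print("red hidden")/' m2.py; python3 -c "
from m2 import *
rep('6')"
```

```text
stone yaw rel 0.08645868 (126.53141021728516, 13.386639595031738)
[[-15.8, -19.3], [-2.5, -19.3], [-2.7, 107.3], [-16.1, 107.2]]
red hidden
tool [[ -28.55394269 -166.5060723 ]] [ 576.21219088 -122.96107058  186.84886716] [-10.3  46.3  25.9 118.7 -45.6  25.6 -43.8]
```

View pics/s6.png

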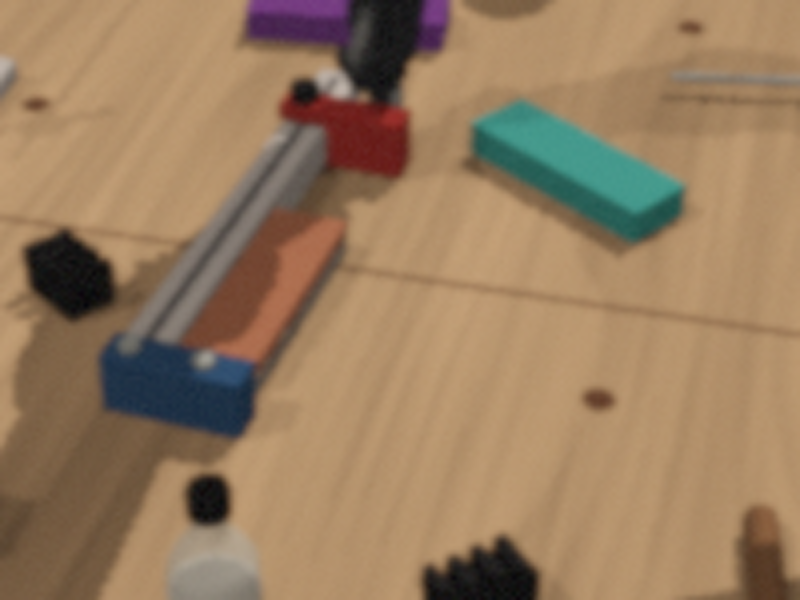

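The jaw is sliding with about 2.4 N on the tool, so I'll continue.

>>> play_rows --motion '[[[0,-0.007,0],0,0],[[0,-0.014,0],0,0],[[0,-0.021,0],0,0],[[0,-0.028,0],0,0],[[0,-0.035,0],0,0],[[0,-0.042,0],0,0],[[0,-0.049,0],0,0],[[0,-0.056,0],0,0],[[0,-0.063,0],0,0],[[0,-0.07,0],0,0]]'

```text
t: 10.7
ee_pos: [582.2, -52.6, 186.4]
tcp_rot: [179.6, 0.5, -4.9]
force: [-0.2, -2.8, 2.7]
grip_width: -0.0
```

```bash
python3 -c "
from m2 import *
rep('7')"
```

```text
stone yaw rel 0.23796797 (64.26567077636719, 32.26636505126953)
[[-34.8, 44.0], [-2.5, 44.2], [-2.8, 108.4], [-35.0, 108.3]]
red hidden
tool [[-28.57446513 -94.84336148]] [582.31937067 -51.55632608 186.16416657] [-17.6  46.3  26.3 119.4 -47.1  25.6 -49.2]
```

View pics/s7.png

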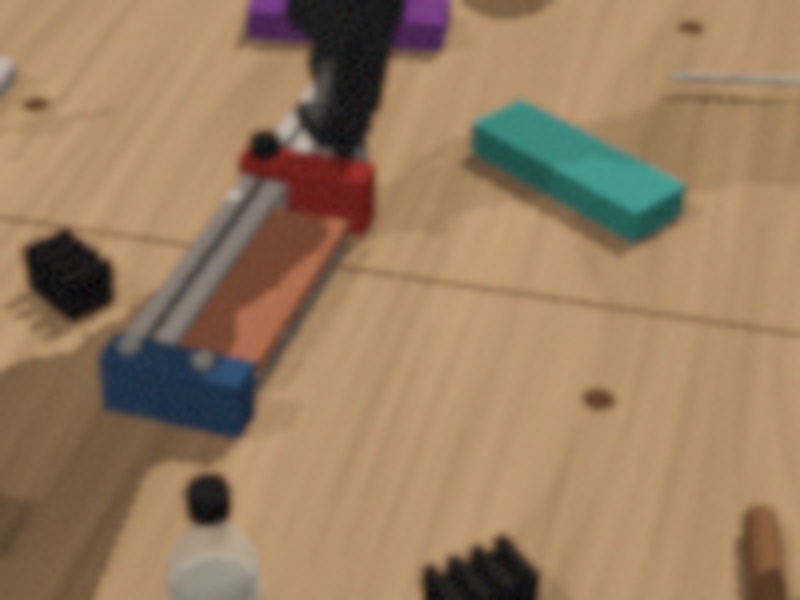

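>>> play_rows --motion '[[[0,-0.005,0],0,0],[[0,-0.01,0],0,0],[[0,-0.014,0],0,0],[[0,-0.017,0],0,0],[[0,-0.02,0],0,0],[[0,-0.022,0],0,0],[[0,-0.024,0],0,0]]'

```text
t: 11.5
ee_pos: [584.2, -28.3, 186.1]
tcp_rot: [179.6, 0.5, -4.8]
force: [-0.6, -5.1, 1.8]
grip_width: -0.0
```

```bash
python3 -c "
from m2 import *
rep('8')"
```

```text
stone yaw rel 5.0261817 (23.822467803955078, 44.731266021728516)
[[-27.6, 113.2], [-23.7, 68.7], [0.0, 70.8], [-3.9, 115.3]]
red hidden
tool [[-28.68702477 -71.22081765]] [584.22710009 -28.00977086 186.09654352] [-20.1  46.4  26.7 119.3 -47.5  25.8 -51.1]
```

View pics/s8.png

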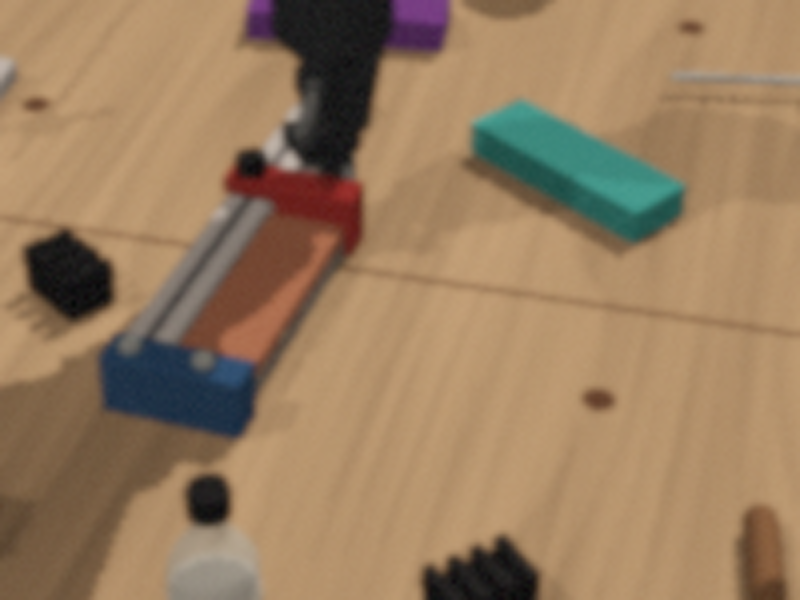

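Force is 5 N, so the jaw is now moving the stone. I'll continue in small steps until the force rises.

>>> play_rows --motion '[[[0,-0.002,0],0,0],[[0,-0.004,0],0,0],[[0,-0.006,0],0,0],[[0,-0.007,0],0,0]]'

```text
t: 12.0
ee_pos: [584.7, -21.5, 186.1]
tcp_rot: [179.6, 0.5, -4.8]
force: [-0.3, -4.8, 2.0]
grip_width: 0.3
```

>>> play_rows --motion '[[[0,-0.001,0],0,0],[[0,-0.002,0],0,0],[[0,-0.003,0],0,0],[[0,-0.004,0],0,0]]'

```text
t: 12.4
ee_pos: [585.0, -18.2, 186.1]
tcp_rot: [179.5, 0.5, -4.9]
force: [-1.0, -5.6, 1.1]
grip_width: -0.2
```

>>> play_rows --motion '[[[0,-0.001,0],0,0],[[0,-0.002,0],0,0],[[0,-0.003,0],0,0]]'

```text
t: 12.7
ee_pos: [584.9, -17.1, 186.2]
tcp_rot: [179.3, 0.5, -5.0]
force: [-1.9, -11.5, 0.3]
grip_width: -0.1
```

>>> play_rows --motion '[[[0,-0.002,0],0,0],[[0,-0.003,0],0,0],[[0,-0.003,0],0,0]]'

```text
t: 13.0
ee_pos: [584.8, -16.5, 186.3]
tcp_rot: [179.1, 0.4, -5.1]
force: [-1.0, -11.3, 0.7]
grip_width: -0.1
```

>>> play_rows --motion '[[[0,0.005,0],0,0],[[0,0.02,0],0,0],[[0,0.04,0],0,0],[[0,0.05,-0.02],0,0],[[0,0.05,-0.06],0,0],[[0,0.06,-0.1],0,0],[[0,0.1,-0.12],0,0],[[0,0.15,-0.12],0,0],[[0,0.2,-0.12],0,0],[[0,0.25,-0.12],0,0]]'

```text
t: 14.0
ee_pos: [563.0, -265.6, 310.4]
tcp_rot: [179.2, 0.4, -5.1]
force: [0.8, -0.2, -0.1]
grip_width: 0.4
```

```bash
python3 -c "
from m2 import *
rep('9')"
```

```text
stone yaw rel -0.39599133 (149.34619140625, 50.3390007019043)
[[-52.4, -24.9], [-2.1, -25.3], [-1.1, 124.1], [-51.4, 124.4]]
red [[-57.8, -47.1], [8.3, -48.5], [8.8, -24.5], [-57.3, -23.1]]
tool [[ -31.1690762  -316.26186737]] [ 560.80144075 -271.95050743  311.374672  ] [ -3.5  39.1  37.7 111.6 -34.2  40.8 -41. ]
```

View pics/s9.png

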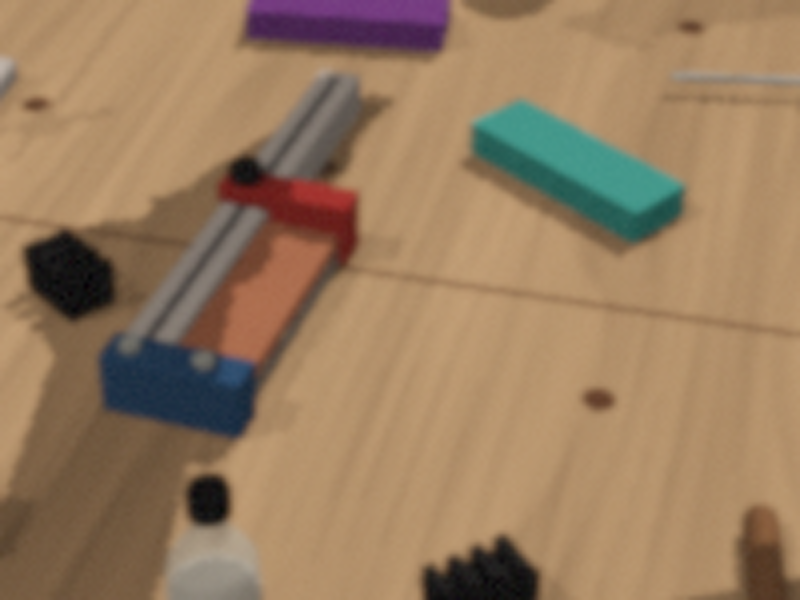

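View pics/t9.png

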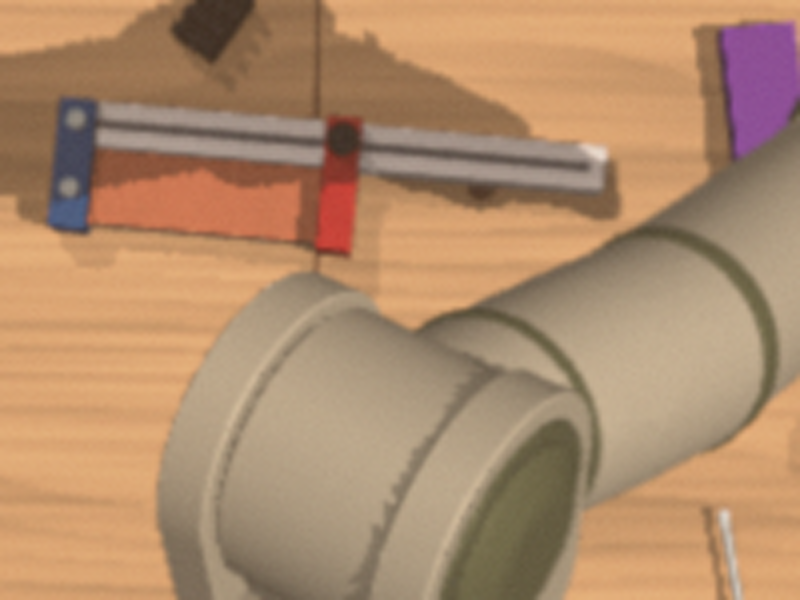

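```bash
cat > ed.py <<'E'
from m2 import *
def stonefront(n=6):
    R=[]
    for i in range(n):
        d=get_image("top"); g=d["frame"].astype(float)
        # subpixel front edge: along image columns, crossing of hue-ish ratio between stone and bench
        q=cv2.GaussianBlur(g[:,:,0]/(g[:,:,1]+1),(0,0),0.6)
        pts=[]
        for u in range(246,296):
            a=f(plane(d,[(u,0)],25)); 
            v0=int(round(proj(d,[[*(O-25*ex+0*ey),25]])[0,1]))
            col=q[:,u]; v=np.arange(188,212); 
            s=np.median(col[190:194]); b=np.median(col[205:210]); th=(s+b)/2
            k=[j for j in range(192,206) if (col[j]-th)*(col[j+1]-th)<=0 and col[j]>col[j+1]]
            if k: j=k[0]; pts.append((u,j+(col[j]-th)/(col[j]-col[j+1])))
        w=f(plane(d,pts,25)); k=np.polyfit(w[:,1],w[:,0],1); res=w[:,0]-np.polyval(k,w[:,1]); m=abs(res)<2; k=np.polyfit(w[m,1],w[m,0],1)
        R.append((np.degrees(np.arctan(k[0])),np.polyval(k,-25),np.polyval(k,125),len(w),res.std()))
    print(np.mean(R,0),np.std(R,0))
def fencefront(n=4):
    R=[]
    for i in range(n):
        d=get_image("top"); hs=hsv(d)[:,:,1].astype(float); pts=[]
        for u in range(246,360):
            p=proj(d,[[*(O+0*ex+(( (303-u)*2.72)-0)*ey),30]])[0]; v0=int(round(p[1])); col=hs[:,u]
            k=[j for j in range(v0-5,v0+5) if col[j]<85<=col[j+1]]
            if k: j=k[-1]; pts.append((u,j+(85-col[j])/(col[j+1]-col[j])))
        w=f(plane(d,pts,30)); k=np.polyfit(w[:,1],w[:,0],1); res=w[:,0]-np.polyval(k,w[:,1]); m=abs(res)<2; k=np.polyfit(w[m,1],w[m,0],1)
        R.append((np.degrees(np.arctan(k[0])),np.polyval(k,-25),np.polyval(k,125),len(w),res.std()))
    print("fence",np.mean(R,0))
stonefront(); fencefront()
E
python3 ed.py
```

```text
[ -0.09258131 -50.5345027  -50.77688026  50.           0.23483962] [0.02372115 0.03364546 0.0344667  0.         0.01746606]
fence [  0.67186229  -2.19469506  -0.43568306 105.5          1.17320758]
```

Run:
```python
from m2 import *
d=get_image("top")
for n in ("t4","t9"):
    im=cv2.imread(f"pics/{n}.png")[:,:,::-1].astype(float); q=cv2.GaussianBlur(im[:,:,0]/(im[:,:,1]+1),(0,0),2)
    pts=[]
    for U in range(125,305,4):
        col=q[:,U]; v0=int(225+(U-120)*0.085)
        s=np.median(col[v0-16:v0-6]); b=np.median(col[v0+22:v0+40]); th=(s+b)/2
        k=[j for j in range(v0-14,v0+26) if col[j]>=th>col[j+1]]
        if k: pts.append(((U+.5)/4-.5+220,(k[0]+.5)/4-.5+140))
    w=f(plane(d,pts,25)); k=np.polyfit(w[:,1],w[:,0],1); print(n,len(pts),np.degrees(np.arctan(k[0])),np.polyval(k,[-25,50,109]),(w[:,0]-np.polyval(k,w[:,1])).std())
```

```text
t4 45 -0.2554702752352846 [-50.04086467 -50.37527669 -50.63834749] 0.3132700310633838
t9 45 -0.026229488802587773 [-50.34067623 -50.37501056 -50.40202022] 0.24283343078125394
```

```bash
python3 -c "
from h import *
d=get_image('top'); cv2.imwrite('pics/final.png',d['frame'][:,:,::-1])
s=r.state(); print(s['t'],s['force'],s['joint_velocities'].round(2)); print(r.hand_in())"
```

```text
14.7 [-0.42919226  0.28643622 -0.75321454] [ 0.31  0.06  0.16  0.08 -0.01 -0.07 -0.02]
the job is handed in; nothing more can be done
None
```

View pics/final.png

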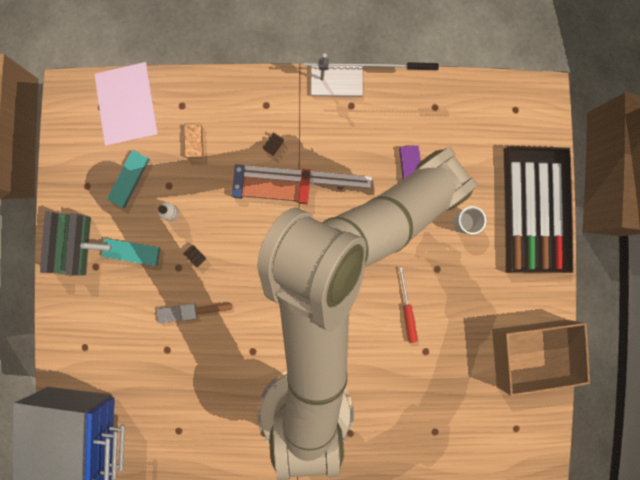

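The job is handed in. The stone lies against the fence, trapped between the red jaw and the blue stop, and the hand is clear.

I pushed the stone square to the fence with the open fingers until the force rose to about 14 N. I then pushed the red jaw along the fence with the shut fingers until the force rose to about 11 N. It finished at 14.7 s.

**Last checks:**
- **Along the fence:** the stone spans about y = -25 to 124 mm in the holder's frame, against the expected -25 to 125. The red jaw's face is at about -24 mm.
- **Against the fence:** the stone's front edge is about 50.5 mm from the fence line and within 0.3° of parallel. That is within about 0.3 mm of where it sat just after the push to the fence.
- **Surroundings:** the other objects visible in the last picture (pads, cup, bottle, brush, cork block, screwdriver) look unmoved. The arm hides the turquoise block near the jaw there and partly hides the purple one. The turquoise block was unmoved in the last side view.

**Checks that disagreed:**
- **Stone angle:** a rougher outline fit, disturbed by the arm's shadow, gave -0.4° for the stone; the edge fit did not confirm it.
- **Fence edge:** a late attempt to re-measure the fence edge in shadow was too noisy to use, so flushness is judged against the fence line measured at the start.
- **Joint limits:** joints 5 and 6 came within 0.1° of their range limits while the hand was lowered behind the stone. No reading was past a limit.

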